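Shut the microbalance and tare it touch-free

TASK

Gently push the microbalance's glass draft-shield door fully shut by its orange handle fin, with the fingertips and without pinching it. Then tare touch-free: hold the fingertips still, 2 to 3 cm straight above the middle of the green-ringed sensor pod, for 2 seconds, and draw the hand well away from it. Touch neither pod, keep the hand from over the blue-ringed one (it prints), and leave the vial, crucible box and tweezers in place.

Things in the scene. Friction and masses are not known exactly. Their poses are not given: they have to be found in the camera images.
- balance: Light grey fixed microbalance with a round glass weighing chamber at its front (mm). Origin: on the chamber's vertical axis at bench level; -x points out of its front, about to the robot, z up. Base 134 wide, x -82 to 210, 58 high. Chamber on it: radius 63 with door, lid at z 154, stud on the lid's middle to z 164. Behind it a housing 118 wide, x 85 to 205, 123 high.
- draft_door (a joint): Curved glass door turning about the chamber's vertical axis (the balance's origin). Rad: 0 = shut on a firm rubber stop (gives about 3 mm per 10 N at the handle), 1.5 = fully open. Opening is clockwise seen from above; closing is counter-clockwise: the handle crosses the front from the robot's left (+y) to its right (-y). Light friction (about 1 N at the handle), no spring, stays where left.
- door_handle (a point): Door handle: orange flat upright fin standing radially out of the glass at the door's leading edge, 62 to 98 mm from the chamber axis, 8 thick along its travel, z 112 to 162, free air all round. This point: mid thickness, 85 from the axis, z 137. Door shut: it lies 0.84 rad counter-clockwise from above of the balance's -x direction, about the balance's origin.
- tare_pod: Touch-free TARE sensor pod: loose low round puck, light grey, 66 diameter, 25 high, with a bright GREEN ring (50 outer diameter) round a black window (29 diameter) on top. Origin: centre of its underside, z up. Stands on the bench to one side of the balance, the left or the right.
- tare_sensor (a point): Middle of the black window on top of the green-ringed tare pod, 25 above the bench.
- print_pod: Touch-free PRINT sensor pod: the same puck, with a bright BLUE ring, on the other side of the balance. Origin: centre of its underside. Not to be triggered or touched.
- print_sensor (a point): Middle of the black window on top of the blue-ringed print pod, 25 above the bench. It triggers when the gripper's fingers come over it: within about 35 sideways and 90 above.
- vial: Bystander: loose amber glass sample vial with black cap, 28 diameter, 60 tall. Origin: centre of its underside.
- crucible_box: Bystander: loose white box with teal lid, 82 x 58 x 30 high. Origin: centre of its underside, long side along its x.
- tweezers: Bystander: loose steel tweezers lying flat, 134 long along their x, 10 wide, 8 high. Origin: on the bench near their middle.
Things that resemble listed ones, but are neither listed nor needed, are in the scene too. Leave any brown or red look-alike of the tare_pod alone.

How it is judged:
By the outcome, as a careful person would: the job done as asked, in the order asked, and still so for the second after the job is handed in, with the robot touching nothing.
It also fails if it takes over 48 s, if anything falls off the work surface, if the arm or the gripper's body presses on something with over 40 N, if the wrist force passes 120 N, or if a joint passes its speed limit or range.

ROBOT

A 6-joint arm with a two-finger parallel gripper is mounted at the origin on the work surface. World frame = base frame: x ahead of the robot, y to its left, z up, the work surface at z = 0. Lengths are in m, angles in degrees, forces in N, time in s.
With the tool pointing down it reaches from about 0.3 to 0.75 m from the base axis. Payload 8.5 kg.
Tool frame: the origin (TCP) lies midway between the tips of the shut fingers; the grasp point (between the pads) lies 19 mm behind it; y points along the fingers, x is the direction in which the jaws open and shut, and the axes are right-handed (so a half turn about y gives the same grasp; the last joint's range is limited). The gripper opens to 85 mm and grips with 20 to 120 N. Pads are 22 mm wide; open, the fingers measure 114 mm over their backs; the gripper's body (76 mm by 85 mm) begins 54 mm behind the grasp point. The pads swing forward as they close: fully open they stand 13 mm farther back than shut.
Start: joints at [56.018, 21.807, 74.336, -0, 83.858, -12.336], TCP at [0.203, 0.511, 0.231] pointing down, gripper open.
Joint ranges: [-178.18, 178.18], [-50.72, 133.34], [12.68, 142.11], [-81.47, 261.47], [9.98, 163.14], [-165.26, 165.26]. Speed limits (degrees/s): [136.94, 136.94, 180, 180, 180, 180].

INTERFACE

Orientations are given as a 3x3 rotation matrix whose columns are the frame's x, y, z axes.
In Python, from rig import env gives the robot as it stands.
- The arm moves only by the tool carry_out, never from a script. Its argument "plan" is a list of rows, each a list of 3 entries, a list of its own where there are three numbers: the shift along the tool's x, y, z in m, then the turn, a rotation vector about the tool's x, y, z in degrees, then the finger opening in m, from 0 to 0.0854. In form: [[[dx, dy, dz], [ax, ay, az], jaw], ...]. A call has 1 to 8 rows; each row shifts and turns the commanded pose from where the row before left it, along the tool's axes as they then stand; what a row does not reach is not made up. A row lasts 1/8 s, in which the tool goes at most 62.5 mm and 10.7 degrees, less where a joint would pass 70% of its speed; a pose out of reach is approached as far as the arm can. A call is refused whole if a number of a shift passes 0.0625 or a number of a turn 10.7, either way. A call with a gripper value outside its range is refused whole. The fingers move at their own pace and stop on an object; "force" is the grip in N (left out, the last holds). Time passes only in rows, so rows that do not move let the fingers close. It gives the time, the measured TCP pose, the force and the opening at its end, in the units of the state.
- env.observe(): the state, without advancing time (a new reading comes with each control period).
- env.get_image(name): name is "scene" or "top" or "wrist"; returns a dict with "image" (420x560x3 uint8, red, green, blue), "vfov" (degrees; the focal length in pixels is half the picture's height over the tangent of half this angle, whatever the lens; pixels are square), "cx", "cy" (the principal point, pixels), "rvec" (rotation vector, rad) and "tvec" (3), from world to camera coordinates, as OpenCV has them; the wrist camera has in their place "tool_from_camera" (4x4, takes a point from camera to tool coordinates, whose origin is the TCP and whose axes are the tool frame's). Camera axes: x right, y down, z forward; pixel columns grow to the right and rows downward; lengths in m; the calibration is good to about 2 mm. A picture is of the moment at which its call begins: read the wrist's pose just before it. There is no depth.
- env.close_job(): hands the job in, once; it reports no verdict.
Trained networks look in a picture, given as the dict that the camera call returned (one of the last four; its "shot" number tells which), for a name from the list of things; names that differ only in an ending like _2 or _b are one class to them, and where a whole thing is asked for, a point or a joint stands for the part that bears it (a point fixed in the world has none). Each returns a list of dicts, best first, with "conf" (0 to 1); they miss things now and then, are a little off and sometimes report something else, mostly with a low value. They report only what shows in the picture. A call takes as long as a camera call. They do not tell look-alikes from the thing itself.
- env.outline_of(target, picture): "mask" (420x560 bool, what is visible of it) and "pixel" ([row, column] in pixels, amid what is visible of it).
The state is a dict: "time_s": time; "q": joint angles; "qvel": joint speeds; "joint_efforts": joint torques, N m; "position": TCP position; "tool_rot": TCP orientation; "ft_force": force on the tool from outside, world axes, zero at the start; "wrist_torque": the same for the moment, N m; "grip_width": finger opening in m.
Only numpy, scipy, OpenCV 4.12 (cv2) and the standard library are available. Lean on these libraries where they do the work, as an engineer would, in place of code of your own. Each camera call takes 0.05 s, during which the arm holds its last target.

## Working session

There is one attempt and no reset: what is moved stays moved. The work goes in short steps, Python scripts to look and compute and a tool call to move; the robot and the scene stay as the last step left them, time stands still between calls to the robot, and variables do not carry over. Pictures are saved under pics/ and viewed, and the job is handed in when it is done.

Besides the shell and the picture viewer there is one more tool, called after ">>>" in YAML: its name, and indented under it one key for each argument. carry_out: Moves the arm, as the interface text tells. Its arguments: {"type":"object","properties":{"plan":{"type":"array","items":{"type":"array"}},"force":{"type":"number"}},"required":["plan"]}

```bash
mkdir -p pics; ls; cat > h.py <<'E'
import numpy as np, cv2
from rig import env
def save(p,n,crop=None,s=1):
    im=p["image"][:,:,::-1]
    if crop: r0,r1,c0,c1=crop; im=im[r0:r1,c0:c1]
    im=cv2.resize(im,None,fx=s,fy=s,interpolation=cv2.INTER_CUBIC); cv2.imwrite("pics/"+n,im)
def K(p):
    h=p["image"].shape[0]; f=h/2/np.tan(np.radians(p["vfov"])/2)
    return np.array([[f,0,p["cx"]],[0,f,p["cy"]],[0,0,1]])
def Rt(p):
    return cv2.Rodrigues(np.array(p["rvec"],float))[0],np.array(p["tvec"],float).ravel()
def onz(p,rc,z):
    R,t=Rt(p); d=R.T@np.linalg.inv(K(p))@np.array([rc[1],rc[0],1.]); c=-R.T@t
    return c+d*(z-c[2])/d[2]
def proj(p,X):
    R,t=Rt(p); x=(K(p)@(R@np.atleast_2d(X).T+t[:,None])).T; x=x/x[:,2:]; return x[:,[1,0]]
E
python3 - <<'E'
from h import *
print(env.observe())
for n in("scene","top"):
    p=env.get_image(n); save(p,n+"0.png",s=1.4); print({k:v for k,v in p.items() if k!="image"})
    for t in("balance","draft_door","door_handle","tare_pod","print_pod","vial","crucible_box","tweezers"):
        for o in env.outline_of(t,p)[:4]: print(n,t,round(o["conf"],2),o["pixel"],o["mask"].sum())
E
```

```text
pics
{'time_s': 0.0, 'q': array([ 5.60160445e+01,  2.18407814e+01,  7.43856989e+01, -2.37752323e-03,
        8.38591935e+01, -1.23359690e+01]), 'qvel': array([ 0.00259218, -0.07663015,  0.03344798,  0.14192379, -0.04108137,
        0.11669703]), 'joint_efforts': array([-4.27436435e-04, -4.48450577e+01, -2.31281823e+01, -2.19387434e-04,
        4.83427968e-03, -2.15138738e-05]), 'position': array([0.20273531, 0.51094164, 0.23070818]), 'tool_rot': array([[ 3.68898388e-01, -8.01597613e-04, -9.29469384e-01],
       [ 9.29468568e-01, -1.26294659e-03,  3.68899153e-01],
       [-1.46957887e-03, -9.99998881e-01,  2.79160825e-04]]), 'ft_force': array([ 1.58285585,  0.40490108, -0.18446278]), 'wrist_torque': array([-0.0017404 ,  0.00804634,  0.06752393]), 'grip_width': 0.08557956206471062}
{'vfov': 53.53188684806945, 'cx': 280.4691563378571, 'cy': 215.826750041664, 'rvec': array([ 2.30537518,  1.18205674, -0.37223316]), 'tvec': array([-0.29849988, -0.31520945,  1.20717638]), 'shot': 1}
scene balance 0.6 [270.5, 303.1] 10867
scene draft_door 0.49 [186.2, 274.3] 120
scene door_handle 0.57 [344.6
[... 312 characters left out ...]
221.5, 183.9] 257
{'vfov': 45.21662973034354, 'cx': 272.4014230854918, 'cy': 201.9746937663616, 'rvec': array([ 2.17613807, -2.21349261,  0.04444956]), 'tvec': array([0.00816654, 0.5294831 , 1.1660908 ]), 'shot': 2}
top balance 0.87 [150.5, 290.4] 7954
top balance 0.24 [198.7, 272.9] 144
top draft_door 0.52 [197.0, 270.1] 240
top door_handle 0.67 [206.4, 274.4] 112
top door_handle 0.59 [267.5, 362.3] 114
top tare_pod 0.85 [221.3, 374.8] 645
top tare_pod 0.8 [265.3, 416.8] 613
top tare_pod 0.55 [172.9, 375.1] 615
top tare_pod 0.5 [207.6, 274.1] 80
top print_pod 0.82 [236.1, 149.2] 607
top vial 0.59 [136.8, 384.3] 188
top crucible_box 0.82 [126.3, 137.1] 994
top tweezers 0.63 [270.7, 370.5] 15
```

View pics/scene0.png

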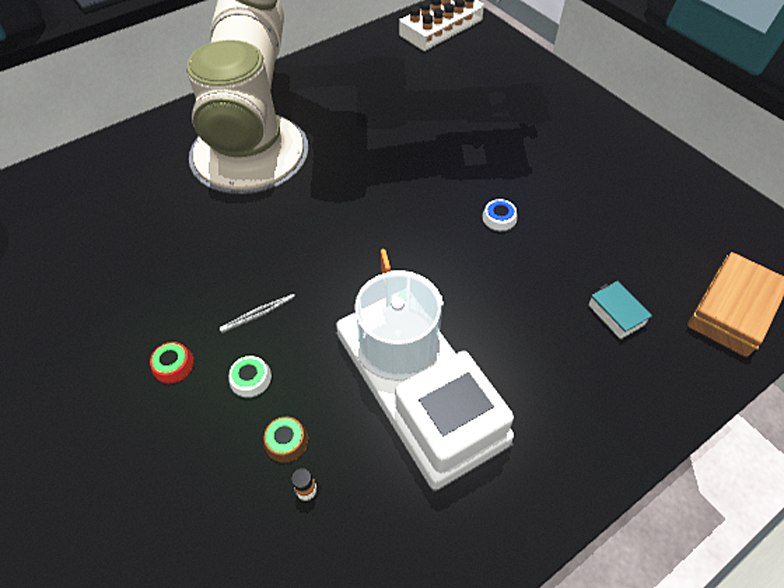

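View pics/top0.png

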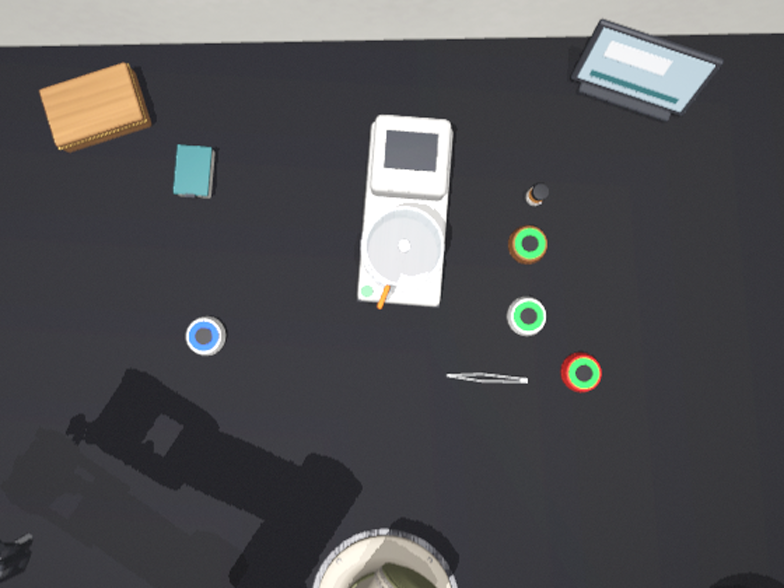

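The top view shows three green-ringed pods, given as native [row, col]: light grey (221,375), brown (173,375) and red (265,417). The light grey one fits the tare pod. The blue print pod is at (240,147). The fin is at about (211,274), just left of front. Next I'll measure these and check a crop.

```bash
python3 - <<'E'
from h import *
ps=env.get_image("scene"); p=env.get_image("top")
save(p,"top1.png",(140,300,240,440),4); save(ps,"scene1.png",(160,300,90,340),3.2)
def tri(a,b):
    from numpy.linalg import inv
    A=[];B=[]
    for q,rc in((ps,a),(p,b)):
        R,t=Rt(q);d=R.T@inv(K(q))@np.array([rc[1],rc[0],1.]);d/=np.linalg.norm(d);c=-R.T@t
        P=np.eye(3)-np.outer(d,d);A.append(P);B.append(P@c)
    return np.linalg.lstsq(np.vstack(A),np.hstack(B),rcond=None)[0]
# masks by colour
def cent(q,lo,hi,win):
    hsv=cv2.cvtColor(q["image"],cv2.COLOR_RGB2HSV); m=cv2.inRange(hsv,lo,hi)
    r0,r1,c0,c1=win; mm=np.zeros_like(m); mm[r0:r1,c0:c1]=m[r0:r1,c0:c1]
    ys,xs=np.nonzero(mm); return (ys.min()+ys.max())/2,(xs.min()+xs.max())/2,len(ys),ys,xs
g=((45,100,80),(80,255,255)); b=((100,100,80),(125,255,255)); o=((5,150,100),(20,255,255))
for nm,col,w1,w2 in(("tare",g,(250,290,160,200),(205,240,355,395)),("brown",g,(295,330,180,225),(155,190,355,395)),("red",g,(240,270,105,135),(245,285,395,435)),("print",b,(135,170,335,380),(220,260,130,165))):
    a=cent(ps,*col,w1);c=cent(p,*col,w2); print(nm,a[:3],c[:3],onz(ps,a,.025).round(4),onz(p,c,.025).round(4))
a=cent(ps,*o,(170,205,260,300));c=cent(p,*o,(195,225,260,290))
print("fin",a[:3],c[:3],tri(a[:2],c[:2]).round(4), a[3].min(),a[3].max(),a[4].min(),a[4].max(),c[3].min(),c[3].max(),c[4].min(),c[4].max())
print("stud",tri((302/1.4,398/1.4),(246/1.4,404/1.4)),onz(p,(246/1.4,404/1.4),.164),onz(ps,(300/1.4,398/1.4),.164))
# base front corners z=.058
for rc in((299,359),(305,440)): print(onz(p,(rc[0]/1.4,rc[1]/1.4),.058))
for rc in((121,376),(121,450)): print(onz(p,(rc[0]/1.4,rc[1]/1.4),.123))
for t in("vial","tweezers"):
  for x in env.outline_of(t,p)[:3]: print(t,x["conf"],x["pixel"])
print("tw",[onz(p,(r/1.4,c/1.4),.005).round(3) for r,c in((376,446),(381,528))],"vial",onz(ps,(478/1.4,302/1.4),.06).round(3))
E
```

```text
tare (np.float64(265.5), np.float64(176.5), 254) (np.float64(225.0), np.float64(377.0), 236) [ 0.4725 -0.2442  0.025 ] [ 0.4717 -0.241   0.025 ]
brown (np.float64(310.5), np.float64(202.0), 332) (np.float64(173.5), np.float64(378.5), 275) [ 0.5926 -0.2498  0.025 ] [ 0.5907 -0.2476  0.025 ]
red (np.float64(255.0), np.float64(120.0), 256) (np.float64(266.0), np.float64(416.5), 256) [ 0.3775 -0.3322  0.025 ] [ 0.3763 -0.3289  0.025 ]
print (np.float64(150.0), np.float64(357.5), 150) (np.float64(239.5), np.float64(145.0), 231) [0.4481 0.2911 0.025 ] [0.4473 0.2945 0.025 ]
fin (np.float64(185.5), np.float64(275.0), 67) (np.float64(212.0), np.float64(273.0), 60) [ 0.5019 -0.0032  0.1517] 177 194 272 278 204 220 269 277
stud [ 0.57635472 -0.03533475  0.15844095] [ 0.5755328  -0.03559939  0.164     ] [ 0.57700267 -0.03518798  0.164     ]
[0.50198026 0.03517719 0.058     ]
[ 0.49016599 -0.09438418  0.058     ]
[0.77203564 0.00254563 0.123     ]
[ 0.769925   -0.11048452  0.123     ]
vial 0.71 [136.6, 382.1]
tweezers 0.63 [268.6, 371.8]
tw [array([ 0.372, -0.106,  0.005]), array([ 0.362, -0.242,  0.005])] vial [ 0.675 -0.261  0.06 ]
```

```bash
python3 - <<'E'
import os; print(os.listdir('pics'))
E
```

```text
['top1.png', 'scene0.png', 'scene1.png', 'top0.png']
```

View pics/top1.png

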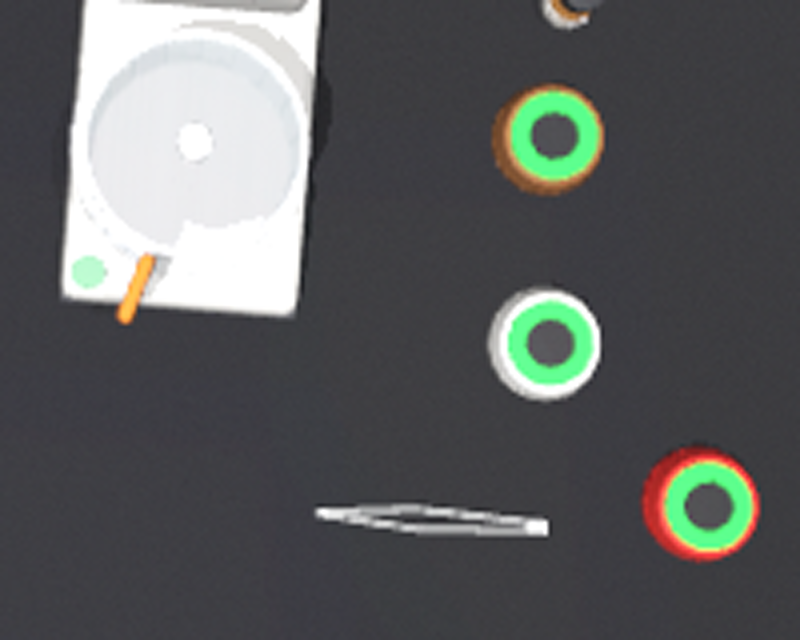

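View pics/scene1.png

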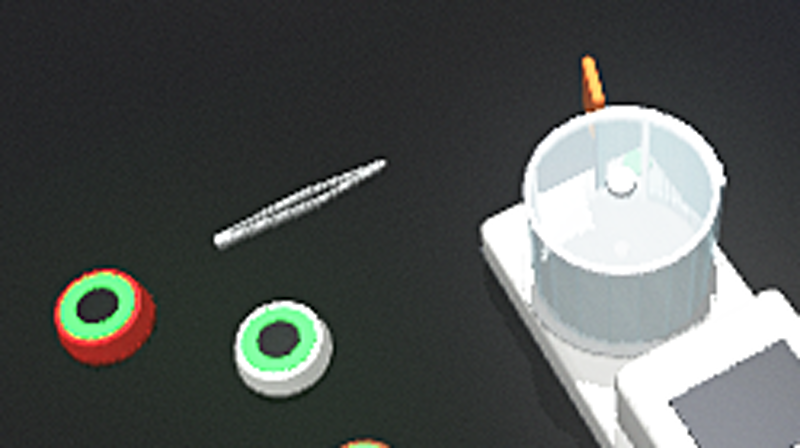

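The crop confirms it: the light-grey body with the green ring at (225.7,377.5) is the tare pod, and its neighbours are brown and red. Axis, yaw and pod positions agree between the two cameras within about 3 mm. Next I'll refine the fin angle and plan the approach.

```bash
cat >> h.py <<'E'
C=np.array([0.5762,-0.0354]); YAW=np.radians(-5.2)
SHUT=np.pi+YAW+0.84
def finrow():
    out=[]
    p=env.get_image("top"); hsv=cv2.cvtColor(p["image"],cv2.COLOR_RGB2HSV); m=cv2.inRange(hsv,(5,130,90),(22,255,255))
    m[:,:250]=0;m[:,320:]=0;m[:190]=0;m[245:]=0
    return p,m
from scipy.spatial.transform import Rotation as Ro
def finpose(th,r,off):
    "tool z radial out, fingers ccw-behind the fin by off (m)"
    rad=np.array([np.cos(th),np.sin(th)]);tan=np.array([-np.sin(th),np.cos(th)])
    xy=C+r*rad-off*tan
    R=np.column_stack([np.r_[-tan,0],[0,0,-1],np.r_[rad,0]])
    return xy,R
def delta(pos,Rt_):
    s=env.observe(); R=np.array(s["tool_rot"]); d=R.T@(np.array(pos)-s["position"])
    a=Ro.from_matrix(R.T@Rt_).as_rotvec(degrees=True)
    return d.round(4),a.round(2)
E
python3 - <<'E'
from h import *
p,m=finrow(); ys,xs=np.nonzero(m); print(len(ys))
# fit fin angle: maximise overlap of projected box
best=[]
for th in np.radians(np.arange(135,185,.5)):
    rad=np.array([np.cos(th),np.sin(th)]);tan=np.array([-np.sin(th),np.cos(th)])
    P=[np.r_[C+r*rad+w*tan,z] for r in(.062,.098) for w in(-.004,.004) for z in(.112,.162)]
    pp=proj(p,P)[:,::-1]; h=cv2.convexHull(np.round(pp*16).astype(np.int32))
    k=np.zeros(m.shape,np.uint8); cv2.fillConvexPoly(k,h,1,shift=4)
    best.append(((k&(m>0)).sum()/((k|(m>0))>0).sum(),np.degrees(th)))
best.sort(reverse=True); print(best[:4],np.degrees(SHUT))
th=np.radians(best[0][1])
xy,R=finpose(th,.088,.040); print(xy,R.round(2)); print(delta([*xy,.23],R)); print(delta([.28,.25,.23],R))
E
```

```text
64
[(np.float64(0.6881720430107527), np.float64(156.5)), (np.float64(0.6808510638297872), np.float64(155.5)), (np.float64(0.6736842105263158), np.float64(157.0)), (np.float64(0.6736842105263158), np.float64(156.0))] 222.92845479098912
[0.51144868 0.03637232] [[ 0.4   0.   -0.92]
 [ 0.92  0.    0.4 ]
 [ 0.   -1.    0.  ]]
(array([-0.3275,  0.0013, -0.462 ]), array([-0.  ,  1.86, -0.  ]))
(array([-0.2143,  0.0013, -0.168 ]), array([-0.  ,  1.86, -0.  ]))
```

>>> carry_out:
  plan:
    - [[-0.027, 0, -0.021], [0, 0, 0], 0]
    - [[-0.027, 0, -0.021], [0, 0, 0], 0]
    - [[-0.027, 0, -0.021], [0, 0, 0], 0]
    - [[-0.027, 0, -0.021], [0, 0, 0], 0]
    - [[-0.027, 0, -0.021], [0, 0, 0], 0]
    - [[-0.027, 0, -0.021], [0, 0, 0], 0]
    - [[-0.027, 0, -0.021], [0, 0, 0], 0]
    - [[-0.027, 0, -0.021], [0, 0, 0], 0]
  force: 20

```text
time_s: 2.15
position: [0.2795, 0.2474, 0.2315]
tool_rot: [[0.369, 0.001, -0.93], [0.93, 0.0, 0.369], [0.0, -1.0, -0.0]]
ft_force: [0.0, -0.3, -0.4]
grip_width: 0.0
```

>>> carry_out:
  plan:
    - [[-0.013, 0, -0.036], [0, 0, 0], 0]
    - [[-0.013, 0, -0.036], [0, 0, 0], 0]
    - [[-0.013, 0, -0.036], [0, 0, 0], 0]
    - [[-0.013, 0, -0.036], [0, 0, 0], 0]
    - [[-0.013, 0, -0.036], [0, 0, 0], 0]
    - [[-0.013, 0, -0.036], [0, 0, 0], 0]
    - [[-0.01, 0, -0.02], [0, 1, 0], 0]
    - [[0, 0, 0], [0, 0, 0], 0]

```text
time_s: 3.15
position: [0.4666, 0.079, 0.2311]
tool_rot: [[0.387, -0.0, -0.922], [0.922, 0.0, 0.387], [-0.0, -1.0, 0.0]]
ft_force: [-0.6, 0.3, -0.3]
grip_width: -0.0002
```

```bash
python3 - <<'E'
from h import *
s=env.observe(); print(s["time_s"],s["position"],s["grip_width"],s["ft_force"])
xy,R=finpose(np.radians(156.5),.088,.045); print(xy,delta([*xy,.132],R))
save(env.get_image("top"),"top2.png",(140,300,160,360),4)
E
```

```text
3.15 [0.46658785 0.07896694 0.23111504] -0.00015905966699665197 [-0.55667019  0.25907017 -0.30349658]
[0.51344242 0.04095762] (array([-0.0169,  0.0991, -0.058 ]), array([-0.02,  0.74, -0.01]))
```

View pics/top2.png

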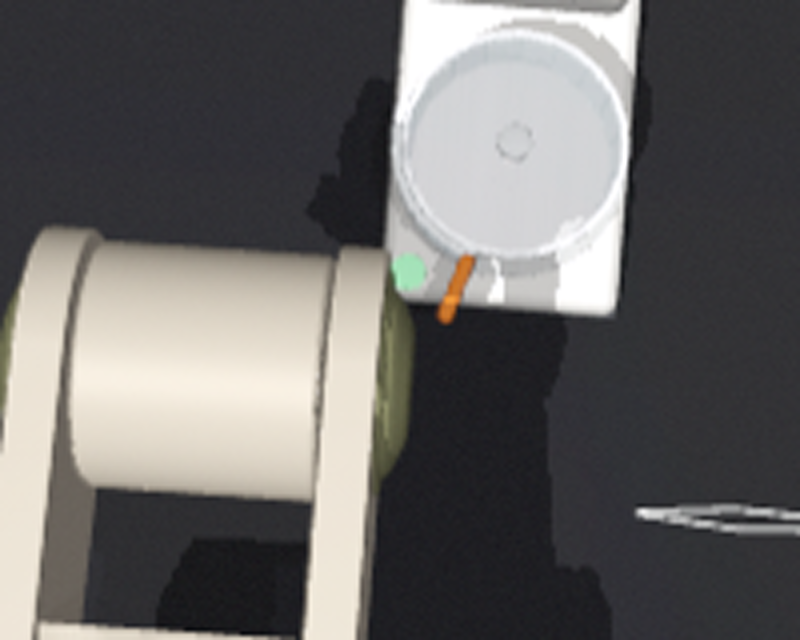

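The fin is unmoved, at crop (290,455), and the wrist is clear to its left. Next: descend, then move in beside the fin.

>>> carry_out:
  plan:
    - [[0, 0.025, 0], [0, 0.7, 0], 0]
    - [[0, 0.025, 0], [0, 0, 0], 0]
    - [[0, 0.025, 0], [0, 0, 0], 0]
    - [[0, 0.024, 0], [0, 0, 0], 0]
    - [[-0.004, 0, -0.0145], [0, 0, 0], 0]
    - [[-0.004, 0, -0.0145], [0, 0, 0], 0]
    - [[-0.004, 0, -0.0145], [0, 0, 0], 0]
    - [[-0.004, 0, -0.0145], [0, 0, 0], 0]

```text
time_s: 4.2
position: [0.5143, 0.0411, 0.1329]
tool_rot: [[0.397, 0.001, -0.918], [0.918, -0.0, 0.397], [0.0, -1.0, -0.001]]
ft_force: [-0.3, 0.4, 0.2]
grip_width: 0.0
```

```bash
python3 - <<'E'
from h import *
s=env.observe(); print(s["time_s"],s["position"],s["ft_force"],s["q"])
for th,o in((156.5,.045),(156.5,.0185)):
    xy,R=finpose(np.radians(th),.088,o); print(xy,delta([*xy,.132],R))
save(env.get_image("scene"),"s3.png",(130,300,200,380),4)
E
```

```text
4.2 [0.51430054 0.04107859 0.13289243] [-0.28223443  0.42093152  0.16090825] [-8.59758719e+00  2.39764686e+01  8.87367376e+01  4.01962251e-04
  6.72203647e+01 -7.52302349e+01]
[0.51344242 0.04095762] (array([-0.0005,  0.0009,  0.0007]), array([0.06, 0.13, 0.02]))
[0.50287557 0.01665553] (array([-0.027 ,  0.0009,  0.0008]), array([0.06, 0.13, 0.02]))
```

View pics/s3.png

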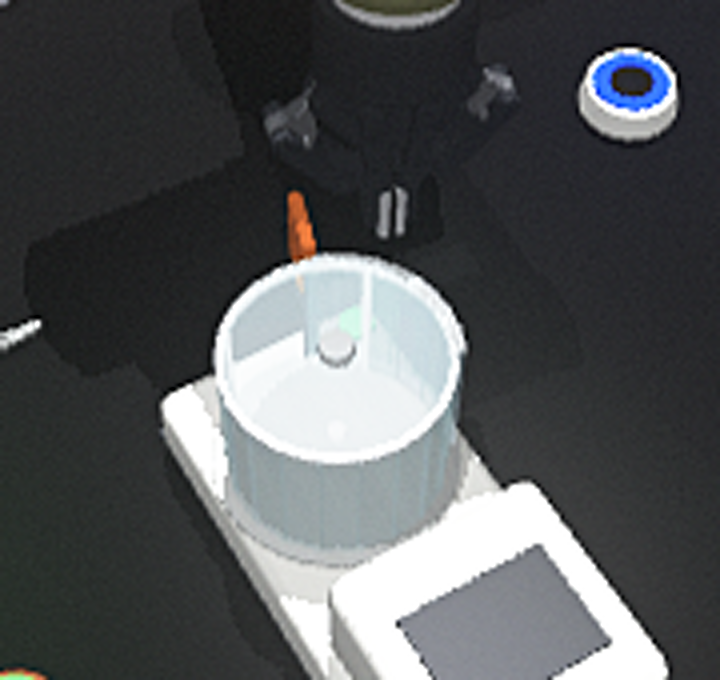

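Fingers are shut and beside the fin on its open side, about 26 mm from contact, with the print pod far to the right. Approach slowly, then follow the arc at 3° per row.

>>> carry_out:
  plan:
    - [[-0.005, 0, 0], [0, 0, 0], 0]
    - [[-0.005, 0, 0], [0, 0, 0], 0]
    - [[-0.005, 0, 0], [0, 0, 0], 0]
    - [[-0.004, 0, 0], [0, 0, 0], 0]
    - [[-0.003, 0, 0], [0, 0, 0], 0]
    - [[-0.003, 0, 0], [0, 0, 0], 0]
    - [[-0.002, 0, 0], [0, 0, 0], 0]
    - [[0, 0, 0], [0, 0, 0], 0]

```text
time_s: 5.25
position: [0.5024, 0.0171, 0.1323]
tool_rot: [[0.396, -0.0, -0.918], [0.918, -0.0, 0.396], [-0.0, -1.0, 0.0]]
ft_force: [0.3, -0.7, -0.5]
grip_width: 0.0004
```

>>> carry_out:
  plan:
    - [[-0.0046, 0, 0.0008], [0, -3, 0], 0]
    - [[-0.0046, 0, 0.0008], [0, -3, 0], 0]
    - [[-0.0046, 0, 0.0008], [0, -3, 0], 0]
    - [[-0.0046, 0, 0.0008], [0, -3, 0], 0]
    - [[-0.0046, 0, 0.0008], [0, -3, 0], 0]
    - [[-0.0046, 0, 0.0008], [0, -3, 0], 0]
    - [[-0.0046, 0, 0.0008], [0, -3, 0], 0]
    - [[-0.0046, 0, 0.0008], [0, -3, 0], 0]

```text
time_s: 6.25
position: [0.488, -0.017, 0.1323]
tool_rot: [[-0.013, -0.0, -1.0], [1.0, 0.0, -0.013], [0.0, -1.0, 0.0]]
ft_force: [-0.9, 0.8, 1.0]
grip_width: 0.0
```

```bash
python3 - <<'E'
from h import *
s=env.observe(); print(s["time_s"],s["position"],s["ft_force"],s["q"])
xy,R=finpose(np.radians(180.5),.088,.0185); print(delta([*xy,.132],R))
save(env.get_image("scene"),"s4.png",(130,300,200,380),4)
E
```

```text
6.25 [ 0.48797393 -0.01697623  0.13226308] [-0.87431978  0.83150116  1.03186015] [-1.59241881e+01  2.16219186e+01  9.29701142e+01  1.42617356e-02
  6.54349485e+01 -1.06689566e+02]
(array([-0.0007,  0.0003, -0.0001]), array([-0.02,  0.26,  0.02]))
```

View pics/s4.png

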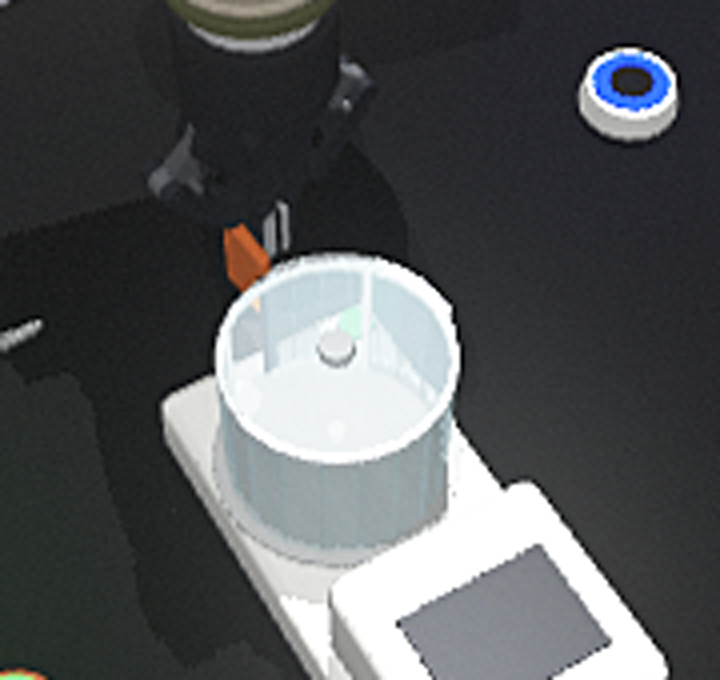

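The fin is following the fingers with about 1 N. Continuing, with the tool turning slightly less to spare joint 6.

>>> carry_out:
  plan:
    - [[-0.0046, 0, 0.0008], [0, -2.5, 0], 0]
    - [[-0.0046, 0, 0.0008], [0, -2.5, 0], 0]
    - [[-0.0046, 0, 0.0007], [0, -2.5, 0], 0]
    - [[-0.0046, 0, 0.0007], [0, -2.5, 0], 0]
    - [[-0.0046, 0, 0.0006], [0, -2.5, 0], 0]
    - [[-0.0046, 0, 0.0006], [0, -2.5, 0], 0]
    - [[-0.0046, 0, 0.0005], [0, -2.5, 0], 0]
    - [[-0.0046, 0, 0.0005], [0, -2.5, 0], 0]

```text
time_s: 7.3
position: [0.4888, -0.0538, 0.1323]
tool_rot: [[-0.353, -0.001, -0.935], [0.935, 0.0, -0.353], [0.0, -1.0, 0.0]]
ft_force: [-0.5, 0.8, -0.6]
grip_width: 0.0
```

```bash
python3 - <<'E'
from h import *
s=env.observe(); print(s["time_s"],s["position"],s["ft_force"],s["q"])
_,Rl=finpose(np.radians(210),.088,.0185)
for th in (204.5,214,220,222.9,226):
    xy,R=finpose(np.radians(th),.088,.0190); print(th,delta([*xy,.132],Rl))
save(env.get_image("scene"),"s5.png",(130,300,200,380),4)
E
```

```text
7.3 [ 0.48884748 -0.05381267  0.13226249] [-0.45720928  0.77573565 -0.60972365] [-2.01061836e+01  2.19367590e+01  9.24285582e+01  3.30856527e-03
  6.56701764e+01 -1.30804614e+02]
204.5 (array([-0.0005,  0.0003,  0.0008]), array([-0.02, -9.3 ,  0.03]))
214 (array([-0.0154,  0.0003,  0.0018]), array([-0.02, -9.3 ,  0.03]))
220 (array([-0.0248,  0.0003,  0.0011]), array([-0.02, -9.3 ,  0.03]))
222.9 (array([-0.0293,  0.0002,  0.0004]), array([-0.02, -9.3 ,  0.03]))
226 (array([-0.0341,  0.0002, -0.0005]), array([-0.02, -9.3 ,  0.03]))
```

View pics/s5.png

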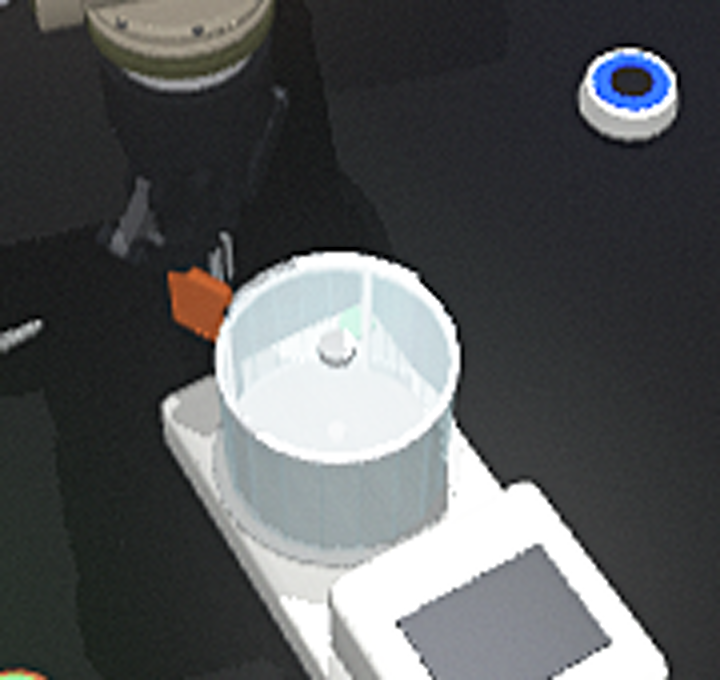

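>>> carry_out:
  plan:
    - [[-0.003, 0, 0.0004], [0, -1.5, 0], 0]
    - [[-0.003, 0, 0.0004], [0, -1.5, 0], 0]
    - [[-0.003, 0, 0.0004], [0, -1.5, 0], 0]
    - [[-0.003, 0, 0.0004], [0, -1.5, 0], 0]
    - [[-0.003, 0, 0.0003], [0, -1.5, 0], 0]
    - [[-0.003, 0, 0.0002], [0, -1.5, 0], 0]
    - [[-0.002, 0, 0.0001], [0, 0, 0], 0]
    - [[-0.002, 0, 0], [0, 0, 0], 0]

```text
time_s: 8.35
position: [0.4965, -0.0748, 0.1323]
tool_rot: [[-0.495, 0.0, -0.869], [0.869, -0.0, -0.495], [-0.0, -1.0, -0.0]]
ft_force: [-0.4, 1.3, -0.1]
grip_width: 0.0003
```

```bash
python3 - <<'E'
from h import *
s=env.observe(); print(s["time_s"],s["position"],s["ft_force"],s["q"])
_,Rl=finpose(np.radians(210),.088,.0185)
for th in (214,218,222.9,226):
    xy,R=finpose(np.radians(th),.088,.0190); print(th,delta([*xy,.132],Rl))
E
```

```text
8.35 [ 0.49647204 -0.07480546  0.13233264] [-0.44361401  1.32432505 -0.13079121] [-2.21030795e+01  2.28213858e+01  9.08798047e+01  4.04318818e-04
  6.62978006e+01 -1.41745602e+02]
214 (array([0.0071, 0.0003, 0.0004]), array([ 0.  , -0.36, -0.  ]))
218 (array([0.0008, 0.0003, 0.001 ]), array([ 0.  , -0.36, -0.  ]))
222.9 (array([-0.0069,  0.0003,  0.0012]), array([ 0.  , -0.36, -0.  ]))
226 (array([-0.0117,  0.0003,  0.001 ]), array([ 0.  , -0.36, -0.  ]))
```

>>> carry_out:
  plan:
    - [[-0.0015, 0, 0.0002], [0, -0.5, 0], 0]
    - [[-0.0015, 0, 0.0002], [0, -0.5, 0], 0]
    - [[-0.0015, 0, 0.0002], [0, -0.5, 0], 0]
    - [[-0.001, 0, 0.0002], [0, -0.5, 0], 0]
    - [[-0.001, 0, 0], [0, 0, 0], 0]
    - [[-0.0005, 0, 0], [0, 0, 0], 0]

```text
time_s: 9.1
position: [0.4993, -0.0812, 0.1323]
tool_rot: [[-0.525, -0.0, -0.851], [0.851, 0.0, -0.525], [0.0, -1.0, -0.0]]
ft_force: [-0.2, 1.1, -0.5]
grip_width: 0.0002
```

>>> carry_out:
  plan:
    - [[-0.001, 0, 0], [0, 0, 0], 0]
    - [[-0.0005, 0, 0], [0, 0, 0], 0]

```text
time_s: 9.35
position: [0.5001, -0.0824, 0.1323]
tool_rot: [[-0.525, -0.0, -0.851], [0.851, 0.0, -0.525], [0.0, -1.0, 0.0]]
ft_force: [0.5, 2.0, -0.3]
grip_width: -0.0002
```

```bash
python3 - <<'E'
from h import *
s=env.observe(); print(s["time_s"],s["position"],s["ft_force"],s["q"])
_,Rl=finpose(np.radians(212),.088,.0185)
for th in (222.9,226):
    xy,R=finpose(np.radians(th),.088,.0190); print(th,delta([*xy,.132],Rl))
E
```

```text
9.35 [ 0.50008731 -0.08242518  0.13230777] [ 0.54421546  2.04522906 -0.27585388] [-2.27641419e+01  2.32430081e+01  9.01473389e+01 -3.98299405e-04
  6.66122015e+01 -1.44417571e+02]
222.9 (array([0.0016, 0.0003, 0.0005]), array([-0.  , -0.35,  0.  ]))
226 (array([-0.0033,  0.0003,  0.0005]), array([-0.  , -0.35,  0.  ]))
```

>>> carry_out:
  plan:
    - [[-0.001, 0, 0], [0, 0, 0], 0]
    - [[-0.0005, 0, 0], [0, 0, 0], 0]

```text
time_s: 9.6
position: [0.5003, -0.0828, 0.1322]
tool_rot: [[-0.525, -0.001, -0.851], [0.851, 0.002, -0.525], [0.002, -1.0, 0.0]]
ft_force: [-2.8, 7.2, 3.7]
grip_width: -0.0001
```

>>> carry_out:
  plan:
    - [[-0.0005, 0, 0], [0, 0, 0], 0]
    - [[-0.0005, 0, 0], [0, 0, 0], 0]

```text
time_s: 9.85
position: [0.5003, -0.0829, 0.1322]
tool_rot: [[-0.525, -0.002, -0.851], [0.851, 0.003, -0.525], [0.004, -1.0, 0.0]]
ft_force: [-5.0, 11.0, 5.4]
grip_width: -0.0001
```

The force rose faster than the rubber stop should give, and with a vertical part, so I'll look before pushing on.

```bash
python3 - <<'E'
from h import *
s=env.observe(); print(s["time_s"],s["position"],s["ft_force"],s["wrist_torque"])
ps=env.get_image("scene"); p=env.get_image("top"); w=env.get_image("wrist")
save(ps,"s6.png",(130,300,180,360),4);save(p,"t6.png",(140,300,220,400),4);save(w,"w6.png")
E
```

```text
9.85 [ 0.50034688 -0.08290038  0.13220132] [-4.96908854 11.00699369  5.37977793] [1.52028331 0.64146018 0.07121714]
```

View pics/s6.png

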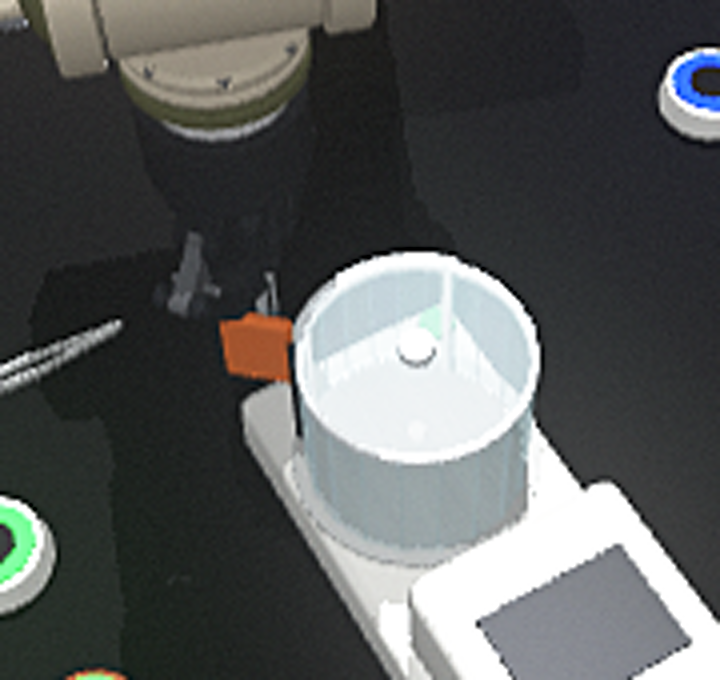

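View pics/w6.png

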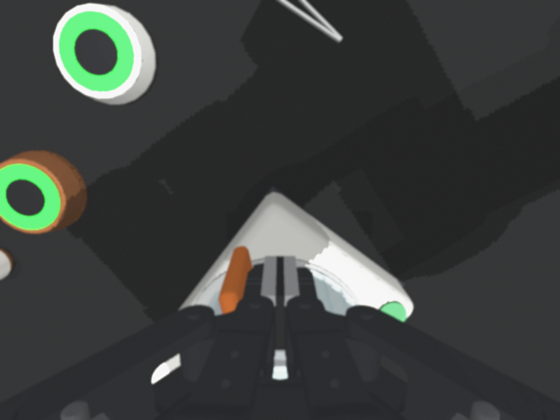

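View pics/t6.png

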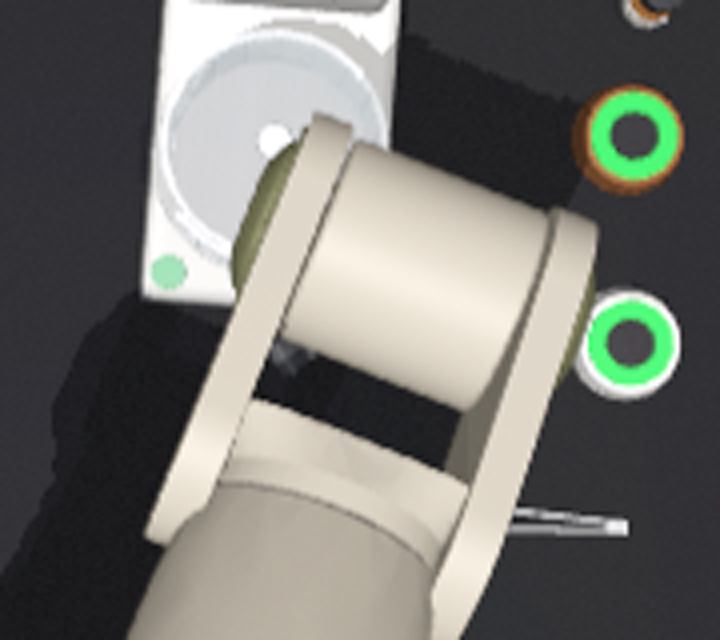

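```bash
cat > fit.py <<'E'
from h import *
def fit(ps,rng=np.arange(205,240,.5),win=(170,240,210,280)):
    hsv=cv2.cvtColor(ps["image"],cv2.COLOR_RGB2HSV); m=cv2.inRange(hsv,(3,120,80),(22,255,255))
    k0=np.zeros_like(m);k0[win[0]:win[1],win[2]:win[3]]=m[win[0]:win[1],win[2]:win[3]];m=k0>0
    best=[]
    for dx in(-.002,0,.002):
     for dy in(-.002,0,.002):
      for a in rng:
        th=np.radians(a);rad=np.array([np.cos(th),np.sin(th)]);tan=np.array([-np.sin(th),np.cos(th)])
        P=[np.r_[C+[dx,dy]+r*rad+w*tan,z] for r in(.064,.098) for w in(-.004,.004) for z in(.112,.162)]
        h=cv2.convexHull(np.round(proj(ps,P)[:,::-1]*16).astype(np.int32)); k=np.zeros(m.shape,np.uint8); cv2.fillConvexPoly(k,h,1,shift=4);k=k>0
        best.append((round((k&m).sum()/(k|m).sum(),3),a,dx,dy))
    best.sort(reverse=True); return m.sum(),best[:6]
E
python3 - <<'E'
from fit import *
ps=env.get_image("scene"); print(fit(ps))
E
python3 - <<'E'
from h import *
# balance yaw from screen/body edges in top first picture
im=cv2.imread("pics/top0.png"); g=cv2.cvtColor(im,cv2.COLOR_BGR2GRAY)
m=(g>150).astype(np.uint8); n,l,st,c=cv2.connectedComponentsWithStats(m)
i=l[290,425]; print(st[i])
p=env.get_image("top")
L=[];R=[]
for r in range(270,298,2):
    xs=np.nonzero(l[r]==i)[0]; xs=xs[(xs>340)&(xs<470)]; L.append(onz(p,((r)/1.4,(xs.min())/1.4),.058)); R.append(onz(p,(r/1.4,(xs.max()+1)/1.4),.058))
for Q in(L,R):
    Q=np.array(Q); print(Q[0],Q[-1],np.degrees(np.polyfit(Q[:,0],Q[:,1],1)[0]))
B=[]
for c in list(range(395,435,2)):
    ys=np.nonzero(l[:,c]==i)[0]; B.append(onz(p,((ys.max()+1)/1.4,c/1.4),.058))
B=np.array(B); print("front",np.degrees(np.polyfit(B[:,1],B[:,0],1)[0]))
# screen dark
E
```

```text
(np.int64(260), [(np.float64(0.762), np.float64(224.5), 0.002, 0), (np.float64(0.762), np.float64(221.0), 0.002, -0.002), (np.float64(0.76), np.float64(226.0), 0, 0.002), (np.float64(0.76), np.float64(223.5), 0.002, 0), (np.float64(0.758), np.float64(226.5), 0, 0.002), (np.float64(0.758), np.float64(225.5), 0, 0)])
[  358   115    95   194 13459]
[0.54855255 0.03446014 0.058     ] [0.50681717 0.03670664 0.058     ] -3.9026664331136924
[ 0.54624943 -0.09875567  0.058     ] [ 0.50457699 -0.09468294  0.058     ] -5.032020492510777
front 5.718502186547553
```

The fin fits 221–226° against a shut angle of about 223°, so it is at or near the stop. The torque places the contact near the fin's top edge (z≈0.16), so a finger link is probably touching rather than the tips. I'll ease back, raise 14 mm and push again with the tips only.

>>> carry_out:
  plan:
    - [[0.001, 0, 0], [0, 0, 0], 0]
    - [[0.001, 0, 0], [0, 0, 0], 0]
    - [[0.001, 0, 0], [0, 0, 0], 0]
    - [[0.001, 0, 0], [0, 0, 0], 0]
    - [[0.003, 0, 0], [0, 0, 0], 0]
    - [[0.005, 0, 0], [0, 0, 0], 0]
    - [[0.005, 0, 0], [0, 0, 0], 0]
    - [[0, -0.014, 0], [0, 0, 0], 0]

```text
time_s: 11.1
position: [0.4918, -0.0696, 0.1463]
tool_rot: [[-0.525, -0.002, -0.851], [0.851, 0.001, -0.525], [0.002, -1.0, 0.001]]
ft_force: [-0.2, -1.2, 0.5]
grip_width: -0.0002
```

```bash
python3 - <<'E'
from fit import *
s=env.observe(); print(s["time_s"],s["position"],s["ft_force"])
ps=env.get_image("scene"); print(fit(ps)); save(ps,"s7.png",(130,300,180,360),4)
save(env.get_image("wrist"),"w7.png",s=1.4)
E
```

```text
11.1 [ 0.49183812 -0.06955012  0.14626443] [-0.20778214 -1.2371423   0.47464337]
(np.int64(277), [(np.float64(0.812), np.float64(224.5), 0.002, 0), (np.float64(0.812), np.float64(221.0), 0.002, -0.002), (np.float64(0.81), np.float64(226.0), 0, 0.002), (np.float64(0.81), np.float64(223.5), 0.002, 0), (np.float64(0.808), np.float64(226.5), 0, 0.002), (np.float64(0.808), np.float64(225.5), 0, 0)])
```

View pics/s7.png

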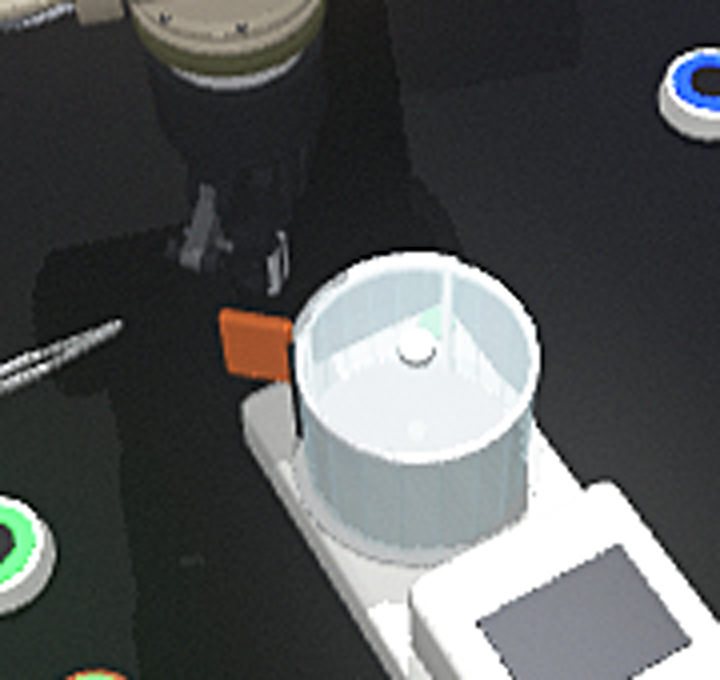

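View pics/w7.png

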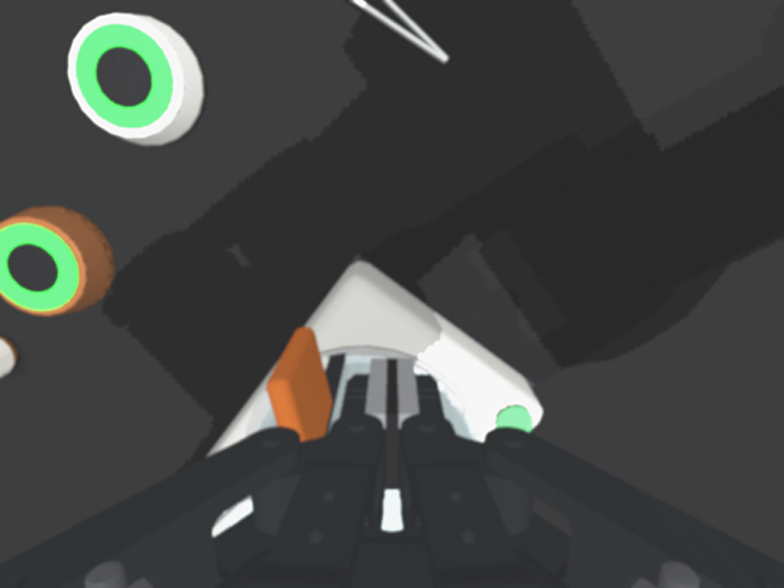

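The fin stayed where it was, with no rebound. Pushing again with the tips only to confirm the stop.

>>> carry_out:
  plan:
    - [[-0.004, 0, 0], [0, 0, 0], 0]
    - [[-0.004, 0, 0], [0, 0, 0], 0]
    - [[-0.003, 0, 0], [0, 0, 0], 0]
    - [[-0.002, 0, 0], [0, 0, 0], 0]
    - [[-0.001, 0, 0], [0, 0, 0], 0]
    - [[-0.001, 0, 0], [0, 0, 0], 0]

```text
time_s: 11.95
position: [0.5003, -0.0828, 0.1463]
tool_rot: [[-0.525, -0.0, -0.851], [0.851, 0.0, -0.525], [0.0, -1.0, 0.0]]
ft_force: [0.5, 1.2, 0.1]
grip_width: -0.0001
```

>>> carry_out:
  plan:
    - [[-0.001, 0, 0], [0, 0, 0], 0]

```text
time_s: 12.08
position: [0.5004, -0.0831, 0.1462]
tool_rot: [[-0.525, -0.001, -0.851], [0.851, 0.001, -0.525], [0.002, -1.0, 0.0]]
ft_force: [-2.4, 4.9, 0.6]
grip_width: -0.0001
```

>>> carry_out:
  plan:
    - [[-0.0007, 0, 0], [0, 0, 0], 0]

```text
time_s: 12.2
position: [0.5005, -0.0833, 0.1461]
tool_rot: [[-0.525, -0.002, -0.851], [0.851, 0.002, -0.525], [0.003, -1.0, 0.0]]
ft_force: [-3.4, 7.6, 2.5]
grip_width: -0.0002
```

```bash
python3 - <<'E'
from fit import *
s=env.observe(); F=np.array(s["ft_force"]);T=np.array(s["wrist_torque"]); print(s["time_s"],s["position"],F,T)
r=np.cross(F,T)/F.dot(F); f=F/np.linalg.norm(F); print(r,f, "pts", [(r+k*f).round(3) for k in(-.02,0,.02)])
ps=env.get_image("scene"); m,b=fit(ps); print(m,b[:3])
p=env.get_image("top"); save(ps,"s8.png",(160,230,210,310),8)
w=env.get_image("wrist"); save(w,"w8.png",(180,330,130,430),2.6)
E
```

```text
12.2 [ 0.5005265  -0.08326261  0.14613485] [-3.42163981  7.57820075  2.49801958] [1.08247874 0.50389403 0.00354282]
[-0.01634307  0.03603461 -0.13170337] [-0.39410805  0.87286508  0.28772451] pts [array([-0.008,  0.019, -0.137]), array([-0.016,  0.036, -0.132]), array([-0.024,  0.053, -0.126])]
276 [(np.float64(0.809), np.float64(224.5), 0.002, 0), (np.float64(0.809), np.float64(221.0), 0.002, -0.002), (np.float64(0.807), np.float64(226.0), 0, 0.002)]
```

View pics/s8.png

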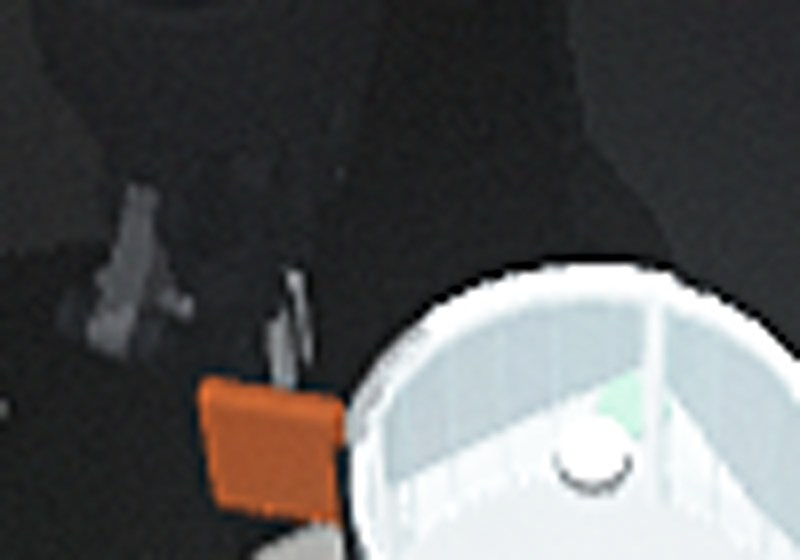

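View pics/w8.png

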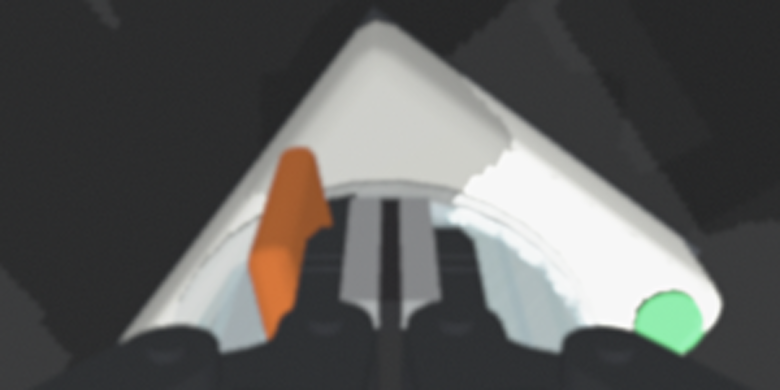

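>>> carry_out:
  plan:
    - [[-0.0005, 0, 0], [0, 0, 0], 0]
    - [[0, 0, 0], [0, 0, 0], 0]
    - [[0, 0, 0], [0, 0, 0], 0]
    - [[0, 0, 0], [0, 0, 0], 0]

```text
time_s: 12.85
position: [0.5005, -0.0833, 0.1461]
tool_rot: [[-0.525, -0.002, -0.851], [0.851, 0.003, -0.525], [0.003, -1.0, 0.001]]
ft_force: [-3.2, 7.4, 1.9]
grip_width: 0.0001
```

Steady at 8 N with no creep, so the door is on its stop. Backing off gently and lifting.

>>> carry_out:
  plan:
    - [[0.001, 0, 0], [0, 0, 0], 0]
    - [[0.001, 0, 0], [0, 0, 0], 0]
    - [[0.001, 0, 0], [0, 0, 0], 0]
    - [[0.002, 0, 0], [0, 0, 0], 0]
    - [[0.007, 0, 0], [0, 0, 0], 0]
    - [[0.009, 0, 0], [0, 0, 0], 0]
    - [[0.009, -0.01, 0], [0, 0, 0], 0]
    - [[0, -0.03, 0], [0, 0, 0], 0]

```text
time_s: 13.85
position: [0.4847, -0.0581, 0.1865]
tool_rot: [[-0.525, -0.003, -0.851], [0.851, 0.001, -0.525], [0.002, -1.0, 0.002]]
ft_force: [-0.0, -0.3, 0.6]
grip_width: 0.0001
```

```bash
python3 - <<'E'
from fit import *
s=env.observe(); print(s["time_s"],s["position"],s["ft_force"])
ps=env.get_image("scene"); print(fit(ps)[1][:3])
s0=np.array(s["tool_rot"])
th=np.radians(175);_,R=finpose(th,0.1,0)
print(delta([.4715,-.242,.2],R)); print(delta([.42,-.12,.2],R))
g=((45,100,80),(80,255,255))
hsv=cv2.cvtColor(ps["image"],cv2.COLOR_RGB2HSV); m=cv2.inRange(hsv,*g); ys,xs=np.nonzero(m[250:290,155:200]); a=((ys.min()+ys.max()+1)/2+250,(xs.min()+xs.max()+1)/2+155); print(onz(ps,a,.025))
p=env.get_image("top"); save(p,"t9.png",(140,300,220,400),4)
E
```

```text
13.85 [ 0.48467957 -0.0581056   0.18650579] [-0.004898   -0.26421788  0.56107066]
[(np.float64(0.818), np.float64(221.0), 0.002, -0.002), (np.float64(0.816), np.float64(223.5), 0.002, 0), (np.float64(0.813), np.float64(226.5), 0, 0.002)]
(array([-0.1478, -0.0087,  0.1091]), array([ 0.27, 36.7 , -0.18]))
(array([-0.017 , -0.0092,  0.0888]), array([ 0.27, 36.7 , -0.18]))
[ 0.47418417 -0.24390222  0.025     ]
```

View pics/t9.png

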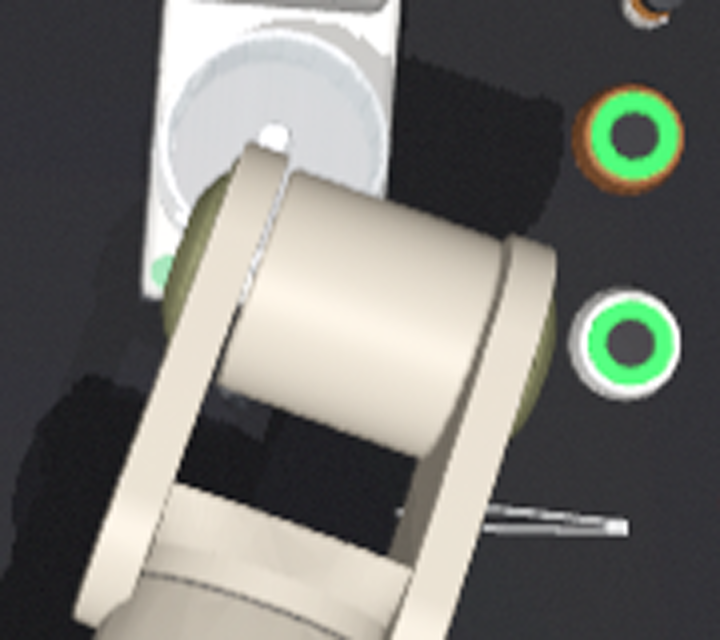

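The fin holds at about 223.5°, which is shut. Going to the tare pod by way of clear space in front.

>>> carry_out:
  plan:
    - [[-0.004, -0.004, 0.022], [0, 0, 0], 0]
    - [[-0.004, -0.004, 0.022], [0, 0, 0], 0]
    - [[-0.004, 0, 0.022], [0, 0, 0], 0]
    - [[-0.004, 0, 0.022], [0, 0, 0], 0]
    - [[0, 0, 0], [0, 9, 0], 0]
    - [[0, 0, 0], [0, 9, 0], 0]
    - [[0, 0, 0], [0, 9, 0], 0]
    - [[0, 0, 0], [0, 9, 0], 0]

```text
time_s: 14.95
position: [0.419, -0.1186, 0.1943]
tool_rot: [[0.081, 0.0, -0.997], [0.997, -0.0, 0.081], [-0.0, -1.0, -0.0]]
ft_force: [-0.2, -0.3, 0.2]
grip_width: -0.0001
```

```bash
python3 - <<'E'
from fit import *
s=env.observe(); print(s["time_s"],s["position"],s["q"])
_,R=finpose(np.radians(175),0.1,0)
print(delta([.472,-.2425,.12],R))
ps=env.get_image("scene"); p=env.get_image("top"); save(p,"t10.png",(140,300,220,400),3)
hsv=cv2.cvtColor(p["image"],cv2.COLOR_RGB2HSV); m=cv2.inRange(hsv,(45,100,80),(80,255,255)); ys,xs=np.nonzero(m[205:245,355:400]); a=((ys.min()+ys.max()+1)/2+205,(xs.min()+xs.max()+1)/2+355); print(len(ys),onz(p,a,.025),fit(ps)[1][:2])
E
```

```text
14.95 [ 0.41900689 -0.1186391   0.19433916] [-3.14617870e+01  1.23811268e+01  9.49584255e+01 -1.30759088e-03
  7.26588304e+01 -1.16824267e+02]
(array([-0.1192,  0.0743, -0.0628]), array([ 0.  ,  0.36, -0.  ]))
246 [ 0.47055434 -0.2420767   0.025     ] [(np.float64(0.774), np.float64(221.0), 0.002, -0.002), (np.float64(0.772), np.float64(223.5), 0.002, 0)]
```

>>> carry_out:
  plan:
    - [[-0.015, 0.005, -0.008], [0, 0, 0], 0]
    - [[-0.015, 0.005, -0.008], [0, 0, 0], 0]
    - [[-0.015, 0.005, -0.008], [0, 0, 0], 0]
    - [[-0.015, 0.005, -0.008], [0, 0, 0], 0]
    - [[-0.015, 0.01, -0.008], [0, 0, 0], 0]
    - [[-0.015, 0.01, -0.008], [0, 0, 0], 0]
    - [[-0.015, 0.015, -0.008], [0, 0, 0], 0]
    - [[-0.0145, 0.019, -0.007], [0, 0, 0], 0]

```text
time_s: 16.05
position: [0.4735, -0.244, 0.1194]
tool_rot: [[0.076, 0.0, -0.997], [0.997, -0.0, 0.076], [-0.0, -1.0, -0.0]]
ft_force: [0.2, 1.2, -1.1]
grip_width: 0.0001
```

```bash
python3 - <<'E'
from h import *
s=env.observe(); print(s["time_s"],s["position"],s["q"])
_,R=finpose(np.radians(175),0.1,0)
print(delta([.472,-.243,.05],R))
w=env.get_image("wrist"); save(w,"w11.png",s=1.4)
T=np.array(w["tool_from_camera"]); Rw=np.array(s["tool_rot"])
hsv=cv2.cvtColor(w["image"],cv2.COLOR_RGB2HSV); m=cv2.inRange(hsv,(45,100,80),(80,255,255))
n,l,st,c=cv2.connectedComponentsWithStats(m); 
f=w["image"].shape[0]/2/np.tan(np.radians(w["vfov"])/2)
for i in range(1,n):
    if st[i][4]>150:
        u,v=st[i][0]+st[i][2]/2,st[i][1]+st[i][3]/2
        d=Rw@T[:3,:3]@np.array([(u-w["cx"])/f,(v-w["cy"])/f,1]); o=s["position"]+Rw@T[:3,3]
        print(st[i],(o+d*(.025-o[2])/d[2]).round(4))
E
```

```text
16.05 [ 0.47346643 -0.24400954  0.11938882] [-4.00093026e+01  2.63980496e+01  8.70953648e+01  1.34565585e-04
  6.64919146e+01 -1.25668700e+02]
(array([0.0009, 0.0694, 0.0016]), array([ 0.01,  0.66, -0.01]))
[  96   41   74   79 2705] [ 0.3772 -0.3326  0.025 ]
[ 246  178   69   66 2436] [ 0.4717 -0.2441  0.025 ]
[272 365  17  15 205] [ 0.6113 -0.2545  0.025 ]
```

View pics/w11.png

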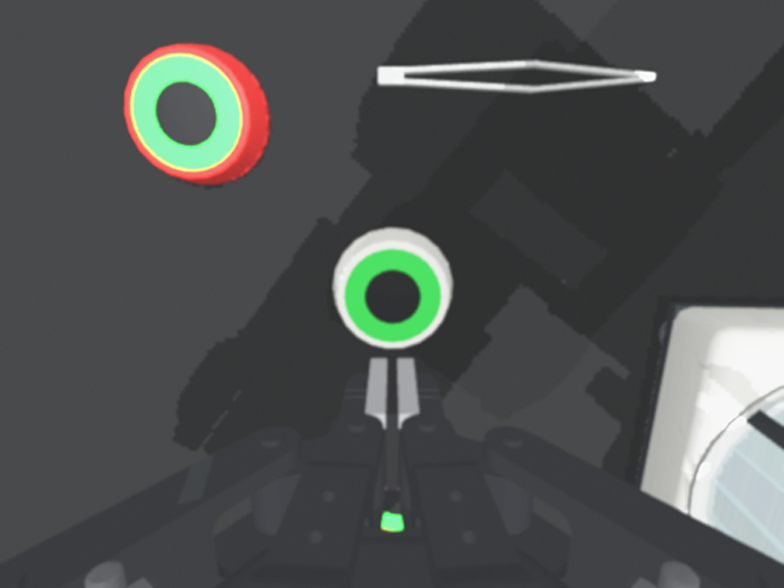

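The wrist view shows the light-grey, green-ringed pod at (296,392 in the enlarged picture), directly ahead of the fingers. All three cameras agree on (0.472,−0.2435). Descend to 25 mm above it, then hold.

>>> carry_out:
  plan:
    - [[0, 0.015, 0.0005], [0, 0, 0], 0]
    - [[0, 0.015, 0.0005], [0, 0, 0], 0]
    - [[0, 0.015, 0.0005], [0, 0, 0], 0]
    - [[0, 0.012, 0], [0, 0, 0], 0]
    - [[0, 0.008, 0], [0, 0, 0], 0]
    - [[0, 0.0042, 0], [0, 0, 0], 0]
    - [[0, 0, 0], [0, 0, 0], 0]
    - [[0, 0, 0], [0, 0, 0], 0]

```text
time_s: 17.1
position: [0.4717, -0.2429, 0.0515]
tool_rot: [[0.076, 0.001, -0.997], [0.997, -0.0, 0.076], [-0.0, -1.0, -0.001]]
ft_force: [0.9, -0.8, -0.2]
grip_width: 0.0002
```

>>> carry_out:
  plan:
    - [[0, 0, 0], [0, 0, 0], 0]
    - [[0, 0, 0], [0, 0, 0], 0]
    - [[0, 0, 0], [0, 0, 0], 0]
    - [[0, 0, 0], [0, 0, 0], 0]
    - [[0, 0, 0], [0, 0, 0], 0]
    - [[0, 0, 0], [0, 0, 0], 0]
    - [[0, 0, 0], [0, 0, 0], 0]
    - [[0, 0, 0], [0, 0, 0], 0]

```text
time_s: 18.1
position: [0.4715, -0.2428, 0.0511]
tool_rot: [[0.076, 0.0, -0.997], [0.997, 0.0, 0.076], [0.0, -1.0, -0.0]]
ft_force: [0.0, 0.0, 0.9]
grip_width: -0.0004
```

```bash
python3 - <<'E'
from h import *
s=env.observe(); print(s["time_s"],s["position"],s["ft_force"])
save(env.get_image("scene"),"s12.png",(200,330,90,280),4)
E
```

```text
18.1 [ 0.47149451 -0.24278452  0.05112309] [0.00845002 0.04237829 0.92727191]
```

View pics/s12.png

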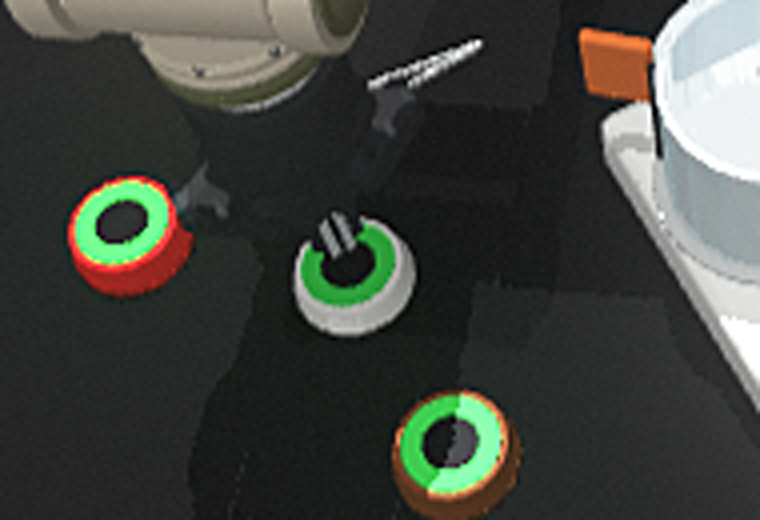

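The fingers are over the window, 26 mm above it, and steady. Hold out the time, rise straight up, then draw away toward the robot.

>>> carry_out:
  plan:
    - [[0, 0, 0], [0, 0, 0], 0]
    - [[0, 0, 0], [0, 0, 0], 0]
    - [[0, 0, 0], [0, 0, 0], 0]
    - [[0, 0, 0], [0, 0, 0], 0]
    - [[0, 0, 0], [0, 0, 0], 0]
    - [[0, 0, 0], [0, 0, 0], 0]
    - [[0, 0, 0], [0, 0, 0], 0]
    - [[0, 0, 0], [0, 0, 0], 0]

```text
time_s: 19.15
position: [0.4715, -0.2428, 0.0511]
tool_rot: [[0.076, 0.0, -0.997], [0.997, -0.0, 0.076], [-0.0, -1.0, -0.0]]
ft_force: [0.8, -0.6, -0.1]
grip_width: -0.0001
```

>>> carry_out:
  plan:
    - [[0, 0, 0], [0, 0, 0], 0]
    - [[0, -0.015, 0], [0, 0, 0], 0]
    - [[0, -0.03, 0], [0, 0, 0], 0]
    - [[0, -0.035, 0], [0, 0, 0], 0]
    - [[0, -0.035, 0], [0, 0, 0], 0]
    - [[0, -0.035, 0.01], [0, 0, 0], 0]
    - [[0.01, -0.02, 0.025], [0, 0, 0], 0]
    - [[0.02, 0, 0.03], [0, 0, 0], 0]

```text
time_s: 20.15
position: [0.4088, -0.2082, 0.2234]
tool_rot: [[0.076, 0.003, -0.997], [0.997, -0.003, 0.076], [-0.003, -1.0, -0.003]]
ft_force: [-0.5, -0.3, -0.4]
grip_width: -0.0003
```

>>> carry_out:
  plan:
    - [[0.03, 0, 0.02], [0, 0, 0], 0]
    - [[0.03, 0, 0.02], [0, 0, 0], 0]
    - [[0.03, 0, 0.015], [0, 0, 0], 0]
    - [[0.03, 0, 0.01], [0, 0, 0], 0]
    - [[0.02, 0, 0], [0, 0, 0], 0]
    - [[0, 0, 0], [0, 0, 0], 0]
    - [[0, 0, 0], [0, 0, 0], 0]

```text
time_s: 21.02
position: [0.3549, -0.0639, 0.2216]
tool_rot: [[0.076, 0.001, -0.997], [0.997, -0.001, 0.076], [-0.001, -1.0, -0.001]]
ft_force: [-0.3, -0.1, 0.4]
grip_width: 0.0001
```

```bash
python3 - <<'E'
from fit import *
s=env.observe(); print(s["time_s"],s["position"],s["ft_force"])
ps=env.get_image("scene"); p=env.get_image("top"); print(fit(ps)[1][:3]); save(ps,"s13.png",s=1.4); save(p,"t13.png",s=1.4)
hsv=cv2.cvtColor(ps["image"],cv2.COLOR_RGB2HSV); m=cv2.inRange(hsv,(45,100,80),(80,255,255)); ys,xs=np.nonzero(m[250:290,155:200]); a=((ys.min()+ys.max()+1)/2+250,(xs.min()+xs.max()+1)/2+155); print(onz(ps,a,.025))
E
```

```text
21.025 [ 0.35488761 -0.06391575  0.22157595] [-0.31476507 -0.06504901  0.36829461]
[(np.float64(0.755), np.float64(225.5), 0, 0), (np.float64(0.755), np.float64(225.0), 0, 0), (np.float64(0.755), np.float64(223.5), 0.002, -0.002)]
[ 0.47418417 -0.24390222  0.025     ]
```

View pics/s13.png

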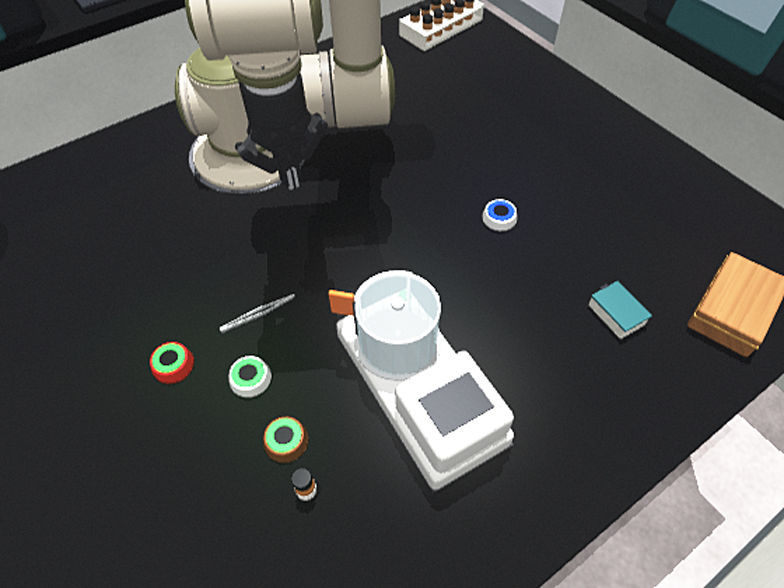

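View pics/t13.png

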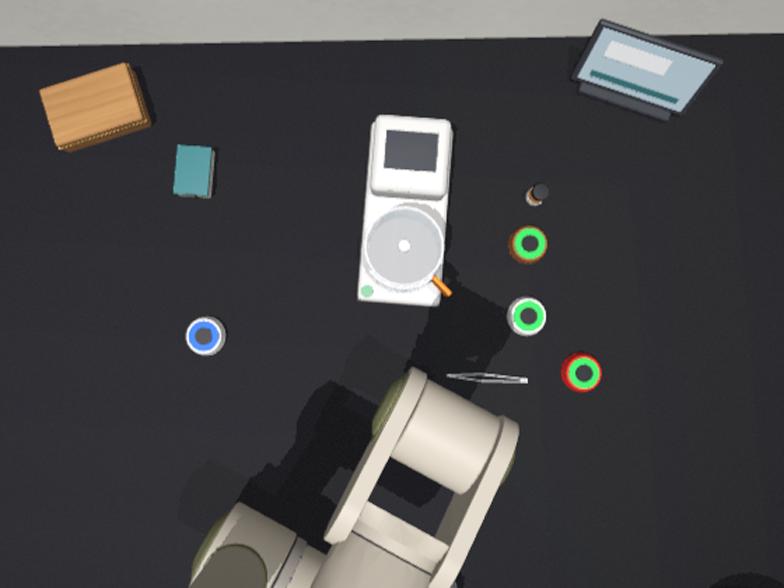

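The door is shut, with the fin at (286,441) in the top view, about 224°. The pods, vial, box and tweezers are at their original pixels, and the hand is clear of everything. Handing in.

```bash
python3 -c "
from rig import env
print(env.close_job())"
```

```text
the job is handed in; nothing more can be done
None
```

I pushed the door shut by its orange fin with the fingers closed, then tared touch-free, and handed the job in at about 21 s. No verdict was reported.

- **Door:** I pushed it up to the stop twice, the first time peaking at about 13 N. In that first push a finger link may have touched the fin near its top edge, so I backed off, raised the hand 14 mm and pushed again with the tips. That second push held steady at about 8 N without creeping. The camera fits of the fin afterwards ranged from 221° to 226.5°, mostly 223–225°, against about 223° calculated for shut. It did not spring back.
- **Tare:** I held the fingertips about 26 mm above the middle of the light-grey, green-ringed pod for a little over 2 s. All three cameras agreed on its position to about 3 mm. I then rose straight up and drew the hand well away.
- **Everything else:** In the last pictures both pods, the vial, crucible box, tweezers and the look-alike pods are where they started. The hand never went over the blue-ringed pod, and the arm is touching nothing.

One check disagreed: the stop felt stiffer than stated. The fingertips moved only about 0.5 mm as the force rose to 8 N, where 3 mm per 10 N was expected.

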